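Unlatch the childproof box and hang up the measuring cup's handle on its post

TASK

Turn the bar knob on the white childproof box a full quarter turn anticlockwise (seen from above) to free the wooden top panel, and slide the panel fully open. Take out the square measuring cup that stands on edge inside, set it upright (mouth up) on the open counter, clear of the post, and let go, then take it again and slide the open C at the end of its handle sideways, fully home, onto the thin steel post, leaving the cup standing upright on the counter beside the post. Leave the panel open and do not disturb the other things on the counter.

Things in the scene. Friction and masses are not known exactly. Their poses are not given: they have to be found in the camera images.
- box: White childproof box fixed on the counter, 160 (x) x 260 (y) x 160 mm tall, walls 6 mm. Origin: centre of its underside; its long side lies along its own y. The compartment is its -y half; its +y half has a fixed deck sunk 12 mm below the rim. A wooden panel, 160 x 132 x 6 mm, lies on the rim over the compartment and slides towards the box's +y.
- box_opening (a point): Middle of the compartment's mouth, level with the rim, 160 mm up, same axes as the box. The mouth is 148 (x) x 124 mm (y), the floor 140 mm below. At the -x wall, 13 mm to the -y side of this point, a steel catch bracket 10 mm wide reaches 30 mm inwards, 2 to 16 mm below the rim. The shut panel's top is 6 mm above this point.
- panel (a joint): Slide of the top panel along the box's +y, m: 0 shut, 0.12 fully open (end stop). About 1.5 N of friction; it stays where left. It is caught until the latch knob has turned to about 1.25 rad.
- latch (a joint): Angle of the latch knob, rad: 0 locked, 1.571 fully released (stops at both ends); grows anticlockwise seen from above. Near 0 at the start (up to 0.2). Friction 0.08 N m; it stays where left.
- latch_grip (a point): Grip point of the steel latch knob, on its vertical axis, 184 mm above the counter; rides on the panel. The knob is a bar 50 long x 13 wide x 26 mm high (top 13 mm above this point) on a 42 mm disc 5 mm high. This point's own x axis lies along the bar: along the box's x at joint 0, along the box's y (the slide direction) at 1.571.
- cup: Square grey plastic measuring cup, about 80 g: outside 52 x 52 mm, 36 mm deep, walls 4 mm, with a light flat handle (stands upright by itself). Own axes: +x out of the mouth, +z along the handle away from the cup. Origin: middle of the outer side wall opposite the handle (18 mm up when upright; wall spans z 0..52 mm, x -18..18 mm). At the start it stands on that wall in the compartment, handle up, 129 mm tall, mouth roughly to the box's +x.
- cup_handle (a point): Middle of the cup's straight flat handle (same axes as the cup; 80 mm along z and 14 mm along x from its origin). Plate 31 mm wide (y), 8 mm thick (x), z 52..107 mm of the cup, flush with the rim: 28 to 36 mm above the counter when the cup is upright. Let go with the handle leaning some 35 degrees or more from vertical, base side down, the cup tips onto its base.
- cup_ring (a point): Centre of the open C at the end of the cup's handle (same axes as the cup; 115 mm along z and 14 mm along x from its origin). The C is 8 mm thick, 15 mm wide and 14 mm long inside, 31 mm wide outside, with square back, straight arms and rounded lips; its gap, 10 mm wide, 10 mm from this point, faces +z, outwards along the handle. When the cup stands upright this point is 32 mm up.
- post_neck (a point): Point on the axis of the steel post, 32 mm above the counter. The post is an upright rod 7 mm in diameter, fixed to the counter, with a foot disc 56 mm across and 4 mm high and a 20 mm ball on top (ball top 76 mm up) that does not pass through the C.
- jar: Bystander: capped glass jar, 72 mm across, 110 mm tall. Origin at its foot.
- spoon: Bystander: red silicone spoon lying flat, 200 mm long along its x. Origin at its middle, on the underside.
- ramekin: Bystander: white ceramic ramekin, 84 mm across, 45 mm tall. Origin at its foot.
- pacifier_case: Bystander: white rounded pacifier case, 60 x 70 x 44 mm. Origin at its underside.
- round_cup: Bystander: small round white cup, 72 mm across, 40 mm tall, no handle. Origin at its foot.
- shaker: Bystander: small capped glass jar, 44 mm across, 85 mm tall. Origin at its foot.
There are look-alikes about, which are no part of the job. What is shaped like the part that bears post_neck but pink is not meant.

How it is judged:
On the way, in this order (a step that is already met when the one before it is completed fails the run):
1. the latch knob is turned at least 1.3 rad while the panel is still shut (value of joint latch above 1.3 rad and value of joint panel below 0.03 m), for 0.1 s.
2. the panel is slid open at least 105 mm (value of joint panel above 0.105 m), for 0.1 s.
3. the cup stands upright on the counter, let go and at rest, its C more than 40 mm from the post (angle between cup's own x axis and vertical below 0.12 rad and height (world z) of cup_ring between 0.026 and 0.038 m and contact force between the fingers and cup below 0.05 N and linear speed of cup below 0.02 m/s and horizontal distance between cup_ring and post_neck above 0.04 m), for 0.2 s.
At the end, for the whole second after the job is handed in: The cup stands upright on the counter (mouth up, within 0.12 rad; C centre 26 to 38 mm up), at rest and let go, the centre of its C within 6 mm of the post's axis, and the panel is still open by at least 100 mm (angle between cup's own x axis and vertical below 0.12 rad and height (world z) of cup_ring between 0.026 and 0.038 m and contact force between the fingers and cup below 0.05 N and linear speed of cup below 0.02 m/s and horizontal distance between cup_ring and post_neck below 0.006 m and value of joint panel above 0.1 m); the robot touches nothing.
It fails at once if a bystander (jar, spoon, ramekin, pacifier case, round cup or small jar) is pushed more than 30 mm from its place (distance of any of jar, spoon, ramekin, pacifier_case, round_cup, shaker from where it was at the start of the episode above 0.03 m).
It also fails if it takes over 67 s, if anything falls off the work surface, if the arm or the gripper's body presses on something with over 40 N, if the wrist force passes 120 N, or if a joint passes its speed limit or range.

ROBOT

A 7-joint arm with a two-finger parallel gripper is mounted at the origin on the work surface. World frame = base frame: x ahead of the robot, y to its left, z up, the work surface at z = 0. Lengths are in m, angles in rad, forces in N, time in s.
With the tool pointing down it reaches from about 0.425 to 0.95 m from the base axis. Payload 4.7 kg.
Tool frame: the origin (TCP) lies between the finger pads; the fingertips stand 25 mm ahead of it and the grasp point (between the pads) lies 6 mm ahead of it; z points along the fingers, y is the line along which they close (so a half turn about z gives the same grasp; the last joint's range is limited). The gripper opens to 85 mm and grips with 20 to 120 N. Pads are 22 mm wide; open, the fingers measure 114 mm over their backs; the gripper's body (76 mm by 85 mm) begins 54 mm behind the grasp point. The pads swing forward as they close: fully open they stand 13 mm farther back than shut.
Start: joints at [-1.363, 0.469, -0.049, 1.532, 0.024, 1.141, -0.082], TCP at [0.158, 0.656, 0.256] pointing down, gripper open.
Joint ranges: [-2.59, 2.59], [-0.33, 1.99], [-1.39, 1.29], [0.1, 2.45], [-1.04, 4.18], [0.21, 1.99], [-2.66, 2.66]. Speed limits (rad/s): [2.57, 2.57, 3.14, 3.14, 3.14, 3.14, 3.14].

INTERFACE

Orientations are given as a 3x3 rotation matrix whose columns are the frame's x, y, z axes.
In Python, from rig import * gives the robot as it stands. Calls block until the motion is done:
- movep(position, orientation): joint-space move of the TCP to a pose.
- move_l(position, attitude=None, feed=0.15, until_force=None): straight line of the TCP; attitude=None keeps the orientation; feed is the mean speed in m/s. With until_force (N) it stops when the force on the tool has changed by that much, and returns True; else False.
- move_joints(angles): joint-space move.
- command_gripper(opening, newtons=None): finger opening in m; newtons is the grip in N (None keeps the last); returns when the fingers have stopped.
- sleep(seconds).
- inverse_kinematics(position, orientation): joint angles nearest the present ones, or None.
- sense(): the state.
- camera(name): name is "scene" or "side" or "wrist"; returns (picture, depth): 480x640x3 uint8, red, green, blue; 480x640 float32, m along the optical axis (not along the pixel's ray), 0 where there is no reading.
- camera_params(name): a dict with "K" (3x3 intrinsics, pixels), "position" and "rotation" of the camera in the world; the wrist camera has in their place "tool_from_camera" (4x4, takes a point from camera to tool coordinates, whose origin is the TCP and whose axes are the flange's). Camera axes: x right, y down, z forward; pixel columns grow to the right and rows downward; lengths in m; the calibration is good to about 2 mm. A picture is of the moment at which its call begins: read the wrist's pose just before it. camera_params takes no time and is no camera call.
A pose or a line that the arm cannot do raises Unreachable and nothing moves.
- finish_job(): hands the job in; it is judged then, once.
The state is a dict: "time_s": time; "joint_pos": joint angles; "qd": joint speeds; "joint_efforts": joint torques, N m; "position": TCP position; "tcp_rot": TCP orientation; "wrist_force": force on the tool from outside, world axes, zero at the start; "ft_torque": the same for the moment, N m; "finger_gap": finger opening in m; "gripper_force": force on a finger pad.
Only numpy, scipy, OpenCV 4.12 (cv2) and the standard library are available. Lean on these libraries where they do the work, as an engineer would, in place of code of your own. Each camera call takes 0.05 s, during which the arm holds its last target. There are 200 camera calls.

## Working session

There is one attempt and no reset: what is moved stays moved. The work goes in short steps, each a Python script; the robot and the scene stay as the last script left them, time stands still between calls to the robot, and variables do not carry over. Pictures are saved under pics/ and viewed, at most 10 in all, crops included, and the job is handed in when it is done.

```bash
mkdir -p pics; cat > h.py <<'E'
from rig import *
import numpy as np, cv2
def snap(n,f=None):
    s=sense(); im,d=camera(n)
    p=camera_params(n); K=np.array(p["K"])
    if n=="wrist":
        T=np.eye(4);T[:3,:3]=np.array(s["tcp_rot"]);T[:3,3]=s["position"]
        T=T@np.array(p["tool_from_camera"])
    else:
        T=np.eye(4);T[:3,:3]=np.array(p["rotation"]);T[:3,3]=p["position"]
    if f: cv2.imwrite("pics/"+f,im[:,:,::-1])
    return im,d,K,T
def cloud(d,K,T):
    v,u=np.mgrid[:d.shape[0],:d.shape[1]]
    P=np.stack([(u-K[0,2])/K[0,0]*d,(v-K[1,2])/K[1,1]*d,d],-1)
    W=P@T[:3,:3].T+T[:3,3]; W[d<=0]=np.nan
    return W
def plane(u,v,z,K,T):
    r=T[:3,:3]@np.linalg.solve(K,[u,v,1.]); return T[:3,3]+r*(z-T[2,3])/r[2]
E
python3 - <<'E'
from h import *
for n in ["scene","side"]:
    im,d,K,T=snap(n,n+".png"); np.savez("/tmp/"+n+".npz",im=im,d=d,K=K,T=T); print(n,T.round(3),K[0,0])
s=sense();print(s["time_s"],s["tcp_rot"])
E
```

```text
scene [[ 0.423  0.756 -0.5    1.045]
 [ 0.906 -0.349  0.24  -0.327]
 [ 0.007 -0.554 -0.832  0.9  ]
 [ 0.     0.     0.     1.   ]] 530.3638872218343
side [[ 0.998 -0.039  0.051  0.524]
 [-0.063 -0.729  0.682 -0.684]
 [ 0.011 -0.684 -0.73   0.747]
 [ 0.     0.     0.     1.   ]] 459.6544565111808
0.1 [[-9.72108906e-01  2.34529588e-01 -3.82604326e-04]
 [ 2.34529898e-01  9.72107355e-01 -1.73728585e-03]
 [-3.55124551e-05 -1.77856320e-03 -9.99998418e-01]]
```

View pics/scene.png

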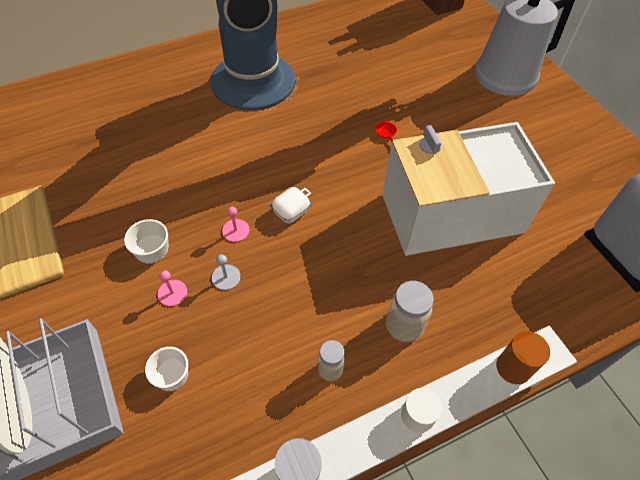

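View pics/side.png

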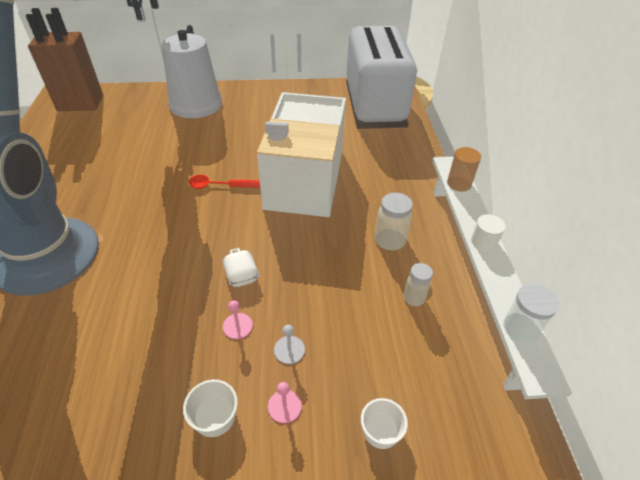

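The scene view shows the box at (470,185) with its knob at (431,140), the grey post at (225,272) with pink look-alikes at (235,228) and (172,290), the pacifier case at (291,204), and the jars at (410,310) and (331,360). In the side view the knob is at (277,130) and the post at (289,345).

```bash
cat > m.py <<'E'
from h import *
for n,post,knob,bys in [("scene",(226,277),(431,140),dict(pink1=(235,228),pink2=(172,290),pac=(291,204),ramA=(148,242),ramB=(167,370),jar=(412,297),shaker=(331,350),spoon=(386,130))),
             ("side",(289,350),(277,130),dict(pink1=(237,326),pink2=(285,406),pac=(240,265),ramA=(211,410),ramB=(384,424),jar=(396,205),shaker=(420,272),spoon=(200,182)))]:
    z=np.load(f"/tmp/{n}.npz"); im,d,K,T=[z[k] for k in("im","d","K","T")]
    W=cloud(d,K,T)
    Z=W[...,2]
    # panel + knob
    u,v=knob; reg=np.zeros(Z.shape,bool); reg[max(0,v-60):v+110,max(0,u-60):u+140]=1
    hsv=cv2.cvtColor(im,cv2.COLOR_RGB2HSV)
    pm=reg&(abs(Z-.166)<.006)&(hsv[...,1]>60)
    P=W[pm]; print(n,"panel",len(P),cv2.minAreaRect((P[:,:2]*1000).astype(np.float32)),np.median(P[:,2]))
    bm=reg&(Z>.140)&(Z<.18)
    P=W[bm];print(" box",len(P),cv2.minAreaRect((P[:,:2]*1000).astype(np.float32)))
    km=reg&(Z>.188)&(Z<.21)
    P=W[km];print(" knob",len(P),cv2.minAreaRect((P[:,:2]*1000).astype(np.float32)),np.median(P[:,2]),P[:,2].max())
    u,v=post
    reg=np.zeros(Z.shape,bool); reg[v-40:v+25,u-25:u+25]=1
    sat=hsv[...,1]<70
    m=(reg&sat&(Z<.012)).astype(np.uint8)
    c=max(cv2.findContours(m,0,1)[0],key=cv2.contourArea); e=cv2.fitEllipse(cv2.convexHull(c))
    print(" post foot",plane(*e[0],.004,K,T).round(4),e)
    b=W[reg&sat&(Z>.06)&(Z<.09)]; print(" ball",len(b),b.mean(0) if len(b) else None)
    for k,(u,v) in bys.items():
        w=W[v-3:v+4,u-3:u+4].reshape(-1,3); print("  ",k,np.nanmedian(w,0).round(3))
E
python3 m.py
```

```text
scene panel 4536 ((564.5106201171875, 227.21044921875), (260.9166564941406, 164.234130859375), 77.81330108642578) 0.16581721510811248
 box 10065 ((565.120849609375, 227.53335571289062), (263.1119384765625, 165.25222778320312), 77.7796401977539)
 knob 185 ((502.32720947265625, 174.96575927734375), (13.553817749023438, 51.97028732299805), 81.87355041503906) 0.19587600736564814 0.1998977326956406
 post foot [ 0.5142 -0.2594  0.004 ] ((225.39894104003906, 276.77093505859375), (25.524822235107422, 28.75031089782715), 70.85456848144531)
 ball 84 [ 0.51660563 -0.25909082  0.07187542]
   pink1 [ 0.418 -0.204  0.005]
   pink2 [ 0.504 -0.361  0.007]
   pac [ 0.434 -0.084  0.044]
   ramA [ 0.374 -0.373  0.006]
   ramB [ 0.648 -0.415  0.005]
   jar [0.744 0.002 0.11 ]
   shaker [ 0.763 -0.156  0.085]
   spoon [0.297 0.219 0.003]
side panel 2287 ((551.9221801757812, 163.95675659179688), (134.5923309326172, 161.3223876953125), 78.02729034423828) 0.1658954946384391
 box 5746 ((630.4271240234375, 317.8219909667969), (524.9521484375, 247.9272918701172), 54.92902374267578)
 knob 143 ((503.66143798828125, 174.3192596435547), (15.497319221496582, 48.685020446777344), 82.07630157470703) 0.19537964668865992 0.19984434427016062
 post foot [ 0.513  -0.2593  0.004 ] ((289.0026550292969, 349.4640808105469), (28.458227157592773, 31.18637466430664), 78.91453552246094)
 ball 105 [ 0.51332141 -0.26182056  0.07197884]
   pink1 [ 0.417 -0.206  0.005]
   pink2 [ 0.504 -0.365  0.005]
   pac [ 0.421 -0.089  0.044]
   ramA [ 0.383 -0.364  0.005]
   ramB [ 0.662 -0.403  0.005]
   jar [ 0.742 -0.002  0.11 ]
   shaker [ 0.761 -0.159  0.085]
   spoon [0.303 0.222 0.003]
```

Measured from both views: the box is centred at (0.5645, 0.227) with its y axis at 77.8°. The knob is at (0.503, 0.1747) with its bar at -8°, so the latch is at about 0.07 rad. The post is at (0.5137, -0.2597).

```bash
cat >> h.py <<'E'
def R(adeg):
    a=np.radians(adeg); c,s=np.cos(a),np.sin(a)
    return np.array([[-s,c,0],[c,s,0],[0,0,-1.]])
BX=np.array([np.cos(np.radians(-12.2)),np.sin(np.radians(-12.2)),0]); BY=np.array([-BX[1],BX[0],0])
KN=np.array([.503,.1747,0])
BC=np.array([.5645,.2273,0])
E
python3 - <<'E'
from h import *
best=None
for off in (0,-180):
    q=[inverse_kinematics(KN+[0,0,.2],R(82+off+k)) for k in (0,43,86)]
    print(off,[None if x is None else np.round(x,2) for x in q])
    if best is None and all(x is not None for x in q): best=off
off=best
movep(KN+[0,0,.30],R(82+off))
im,d,K,T=snap("wrist","w1.png")
W=cloud(d,K,T);m=(W[...,2]>.19)&(W[...,2]<.205)
P=W[m];print(off,len(P),cv2.minAreaRect((P[:,:2]*1000).astype(np.float32)) if len(P) else 0, sense()["time_s"])
E
```

```text
0 [array([-0.62,  0.3 ,  0.26,  1.95, -0.09,  0.91,  1.11]), array([-0.49,  0.3 ,  0.09,  1.94, -0.03,  0.91,  1.8 ]), array([-0.37,  0.3 , -0.06,  1.93,  0.02,  0.91,  2.5 ])]
-180 [array([-0.98,  0.35,  0.71,  1.96, -0.29,  0.93, -1.83]), array([-0.88,  0.33,  0.58,  1.96, -0.22,  0.92, -1.15]), array([-0.82,  0.32,  0.5 ,  1.96, -0.19,  0.91, -0.43])]
0 1853 ((501.8188781738281, 176.4045867919922), (12.995394706726074, 49.020751953125), 81.32382202148438) 2.2833
```

```bash
python3 - <<'E'
from h import *
k=np.array([.5022,.1761,0]); a0=-98.5
command_gripper(.05,40)
movep(k+[0,0,.29],R(a0))
print(move_l(k+[0,0,.2],feed=.15,until_force=15))
command_gripper(.0,40); print(sense()["finger_gap"])
for i in range(1,10):
    movep(k+[0,0,.2],R(a0+i*(86.5/9)))
s=sense();print(s["time_s"],s["wrist_force"],s["ft_torque"],s["position"],s["finger_gap"])
print(move_l(k+[0,0,.2]+.119*BY,feed=.08,until_force=25))
s=sense();print(s["time_s"],s["wrist_force"],s["ft_torque"],(s["position"]-k)@BY,s["finger_gap"])
E
```

```text
False
0.012265798840934051
8.6917 [-0.75808813 -0.97254895  6.97216214] [-0.18260574  0.06607767  0.02956568] [0.50312518 0.17583852 0.20074365] 0.012258786811676475
False
10.325 [ 0.90680154 -0.60190537  5.65990127] [-0.08411363 -0.22761567  0.04608231] 0.11914975982935964 0.01197424624914246
```

Both moves went through. Next I release the knob and look into the compartment.

```bash
python3 - <<'E'
from h import *
command_gripper(.04)
s=sense();move_l(s["position"]+[0,0,.11])
o=BC-.062*BY
for i,(p) in enumerate([o+[0,0,.34], o+[0,0,.34]-.05*BX]):
    movep(p,R(-12.2))
    im,d,K,T=snap("wrist",f"w2_{i}.png"); np.savez(f"/tmp/w2_{i}.npz",im=im,d=d,K=K,T=T)
    W=cloud(d,K,T); L=np.stack([(W-o)@BX,(W-o)@BY,W[...,2]],-1)*1000
    m=(abs(L[...,0])<70)&(abs(L[...,1])<58)&(L[...,2]<155)
    top=m&(L[...,2]>138)
    for nm,lo,hi in (("top",135,155),("handle",100,135),("rim",60,76)):
        q=L[m&(L[...,2]>lo)&(L[...,2]<hi)].astype(np.float32)
        if len(q)>5: print(nm,len(q),cv2.minAreaRect(q[:,:2]),q.min(0),q.max(0))
print(sense()["time_s"])
E
```

```text
Traceback (most recent call last):
cv2.error: OpenCV(4.12.0) /io/opencv/modules/imgproc/src/convhull.cpp:143: error: (-215:Assertion failed) total >= 0 && (depth == CV_32F || depth == CV_32S) in function 'convexHull'
```

View pics/w2_0.png

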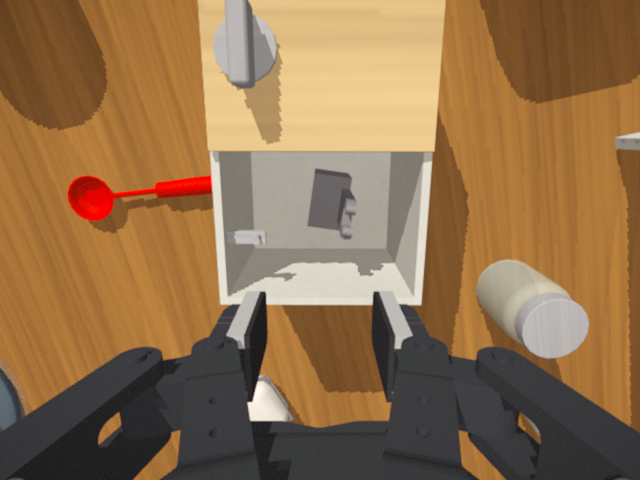

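The view looks down into the open compartment. The cup's wall edge is at (330,200), and the handle with its C lips is at (349,207)-(347,232), on the box +x side. The bracket is at (247,238).

```bash
cat > m2.py <<'E'
from h import *
o=BC-.062*BY
def rep(im,d,K,T):
    W=cloud(d,K,T); L=np.stack([(W-o)@BX,(W-o)@BY,W[...,2]],-1)*1000
    m=(abs(L[...,0])<66)&(abs(L[...,1])<56)&(L[...,2]<155)
    for nm,lo,hi in (("top",138,155),("handle",100,138),("rim",60,76)):
        mm=m&(L[...,2]>lo)&(L[...,2]<hi)
        if nm!="rim": mm&=(L[...,0]>-40)
        q=np.ascontiguousarray(L[mm]).astype(np.float32)
        if len(q)>5:
            print(nm,len(q),cv2.minAreaRect(np.ascontiguousarray(q[:,:2])),q.min(0),q.max(0),q.mean(0))
E
python3 - <<'E'
from m2 import *
z=np.load("/tmp/w2_0.npz"); rep(*[z[k] for k in("im","d","K","T")])
# closer, second place
movep(o+[0,0,.30]-.045*BY+.02*BX,R(-12.2))
im,d,K,T=snap("wrist","w3.png"); rep(im,d,K,T)
print(sense()["time_s"])
E
```

```text
top 300 ((22.163881301879883, -2.6588821411132812), (31.403125762939453, 8.044757843017578), 81.91973876953125) [ 16.124376 -18.456072 138.31895 ] [ 28.254063  13.277972 151.65416 ] [ 22.052574   -1.4311862 147.4063   ]
handle 308 ((22.19658088684082, -2.7236175537109375), (31.18476676940918, 8.094079971313477), 81.97077178955078) [ 16.14884  -17.620539 100.26087 ] [ 28.30161   13.221265 137.96895 ] [ 21.000694    -0.58671546 122.57497   ]
rim 1718 ((8.454440116882324, -0.7611484527587891), (52.15937423706055, 35.940364837646484), 81.73591613769531) [-12.390056 -27.840471  60.16184 ] [29.803162 27.486917 75.986946] [ 6.1410804  1.6195728 72.524284 ]
top 389 ((22.305601119995117, -2.709592819213867), (30.90835189819336, 8.000848770141602), 81.72138214111328) [ 16.445433 -18.212227 139.38423 ] [ 28.383863   12.7964325 151.02853  ] [ 22.394157   -2.0873997 147.97534  ]
handle 220 ((22.338747024536133, -2.5432281494140625), (30.615039825439453, 7.9948577880859375), 81.7217025756836) [ 16.218477 -17.12144  101.37994 ] [ 28.380093  13.137471 137.93564 ] [ 21.942314   -2.6296515 126.28684  ]
rim 2251 ((8.508987426757812, -0.7815666198730469), (51.939598083496094, 35.97609329223633), 81.72596740722656) [-12.218864 -27.754387  69.821495] [29.96597  27.047552 75.27949 ] [ 5.8559575  1.2327822 72.65093  ]
12.6417
```

View pics/w3.png

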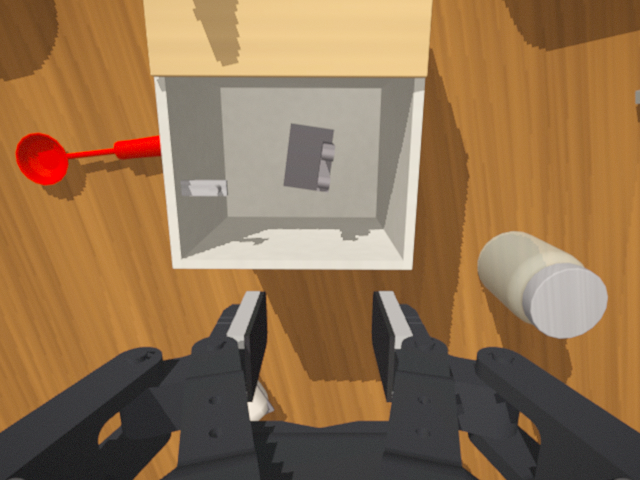

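The two views agree. The handle is at box-local (22.3, -2.6) mm, its top is at 0.149-0.151, and cup y is at 69.5° in world. Now I check IK and grasp.

```bash
cat >> h.py <<'E'
O=BC-.062*BY
def cupR(th,hd=180):
    t=np.radians(th);h=np.array([np.cos(np.radians(hd)),np.sin(np.radians(hd)),0]);u=np.array([0,0,1.])
    z=np.sin(t)*h+np.cos(t)*u; x=-np.cos(t)*h+np.sin(t)*u
    return np.stack([x,np.cross(z,x),z],1)
def tool(C,s): return np.stack([-s*C[:,0],s*C[:,1],-C[:,2]],1)
def tcp(corner,C): return np.array(corner)+.032*C[:,0]+.102*C[:,2]
E
python3 - <<'E'
from h import *
H=O+.0223*BX-.0026*BY
cor=[.72,-.26,.0]
ok=None
for a,s in ((69.5,1),(-110.5,-1)):
    q=[inverse_kinematics(H+[0,0,.122],R(a)),inverse_kinematics(H+[0,0,.37],R(a))]
    for th,z in ((0,.2),(50,.2),(50,.003)):
        C=cupR(th); q.append(inverse_kinematics(tcp([.72,-.26,z],C),tool(C,s)))
    print(a,[None if x is None else np.round(x,2) for x in q])
    if ok is None and all(x is not None for x in q) and max(abs(x[6]) for x in q)<2.4: ok=a
print(ok)
if ok is not None:
    command_gripper(.062,40)
    movep(H+[0,0,.30],R(ok))
    print(move_l(H+[0,0,.122],feed=.12,until_force=8))
    command_gripper(0,50); print(sense()["finger_gap"],sense()["position"])
    f0=sense()["wrist_force"]
    print(move_l(H+[0,0,.37],feed=.15,until_force=15))
    s=sense();print(s["finger_gap"],s["position"],s["wrist_force"]-f0,s["time_s"])
    snap("side","s4.png")
E
```

```text
69.5 [array([-0.58,  0.5 ,  0.32,  1.87, -0.21,  0.8 ,  1.06]), array([-0.67,  0.27,  0.42,  1.6 , -0.11,  1.3 ,  0.98]), array([ 0.09,  0.67,  0.37,  1.14, -0.23,  1.37,  2.  ]), array([ 1.36,  0.6 , -1.24,  1.93,  1.15,  0.25,  0.98]), array([ 1.27,  1.  , -1.17,  2.05,  2.3 ,  0.45,  0.12])]
-110.5 [array([-0.98,  0.66,  0.92,  1.89, -0.65,  0.92, -1.67]), array([-1.11,  0.39,  1.07,  1.62, -0.35,  1.35, -1.92]), array([-0.18,  0.82,  0.98,  1.16, -0.65,  1.48, -0.88]), array([ 1.36,  0.6 , -1.24,  1.93,  1.15,  0.25, -2.16]), array([ 1.05,  0.76, -0.8 ,  2.06,  2.95,  0.29,  2.4 ])]
69.5
True
0.030234650892261097 [0.57324744 0.15988782 0.14247923]
False
0.029837863351236595 [0.57225151 0.15938313 0.36900279] [  0.2145817    0.57846873 -11.82384775] 17.4
```

View pics/s4.png

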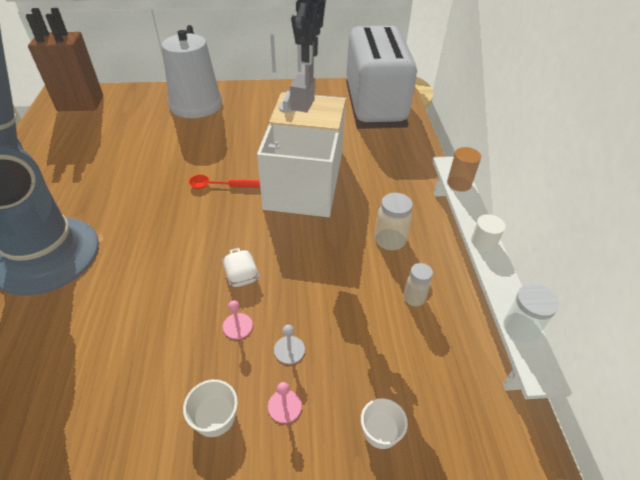

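The cup is out. The grip sits 20 mm higher on the C than planned, but it is firm. Next I search for a comfortable tilted release pose.

```bash
sed -i 's/\.102\*C/.1225*C/' h.py; python3 - <<'E'
from h import *
q0=np.array(sense()["joint_pos"]); print(q0.round(2)); r=[]
for x in (.58,.64,.70,.75):
  for y in (-.10,-.16,-.22,-.27):
    for hd in range(90,271,20):
      for th in (45,52):
        C=cupR(th,hd)
        q=[inverse_kinematics(tcp([x,y,z],C),tool(C,1)) for z in (.12,.003)]
        if any(k is None for k in q): continue
        r.append((max(np.abs(np.array(q)-q0).max(),3*np.abs(np.array(q[0])-q[1]).max()),x,y,hd,th,np.round(q[0],2),np.round(q[1],2)))
r.sort(key=lambda t:t[0]); print(len(r)); [print(*t) for t in r[:14]]
E
```

```text
[-0.66  0.27  0.41  1.59 -0.11  1.31  0.98]
283
1.001030810952839 0.75 -0.27 110 45 [-0.56  0.67  0.8   1.71  0.44  0.64  0.07] [-0.55  0.85  0.8   1.77  0.4   0.45 -0.03]
1.0730820327900386 0.75 -0.22 110 45 [-0.62  0.66  0.78  1.71  0.46  0.69  0.  ] [-0.62  0.84  0.78  1.77  0.42  0.51 -0.1 ]
1.080358256321727 0.75 -0.1 130 45 [-0.8   0.55  0.77  1.88  0.64  0.51 -0.  ] [-0.83  0.78  0.84  1.95  0.58  0.27 -0.1 ]
1.1127235126611092 0.75 -0.27 90 45 [-0.51  0.81  0.81  1.47  0.28  0.98 -0.06] [-0.5   0.95  0.79  1.52  0.23  0.83 -0.14]
1.1373270806478017 0.75 -0.16 110 45 [-0.7   0.67  0.77  1.7   0.46  0.77 -0.06] [-0.69  0.84  0.76  1.75  0.42  0.59 -0.16]
1.1390856484304674 0.7 -0.27 110 45 [-0.59  0.59  0.79  1.83  0.56  0.61 -0.03] [-0.58  0.79  0.8   1.9   0.54  0.4  -0.16]
1.1628817400780314 0.75 -0.22 90 45 [-0.57  0.81  0.79  1.46  0.29  1.03 -0.11] [-0.56  0.95  0.78  1.52  0.23  0.88 -0.19]
1.1785431688578432 0.7 -0.27 90 45 [-0.55  0.74  0.81  1.61  0.35  0.93 -0.12] [-0.54  0.89  0.78  1.66  0.3   0.77 -0.2 ]
1.1839381011951917 0.75 -0.1 110 45 [-0.77  0.68  0.75  1.67  0.45  0.84 -0.12] [-0.76  0.85  0.75  1.73  0.41  0.66 -0.21]
1.2126187353071796 0.7 -0.22 110 45 [-0.66  0.58  0.77  1.83  0.57  0.67 -0.1 ] [-0.64  0.78  0.77  1.89  0.56  0.47 -0.24]
1.218618102632453 0.75 -0.16 90 45 [-0.63  0.81  0.77  1.44  0.29  1.1  -0.17] [-0.63  0.95  0.76  1.5   0.23  0.95 -0.24]
1.2347585773949379 0.7 -0.22 90 45 [-0.61  0.73  0.79  1.6   0.36  0.99 -0.18] [-0.6   0.88  0.76  1.66  0.31  0.82 -0.26]
1.2507101979256987 0.7 -0.1 130 45 [-0.84  0.46  0.75  2.    0.79  0.53 -0.15] [-0.9   0.75  0.87  2.07  0.73  0.23 -0.28]
1.2689203517960757 0.75 -0.1 90 45 [-0.69  0.82  0.75  1.41  0.28  1.17 -0.22] [-0.69  0.96  0.74  1.47  0.22  1.02 -0.29]
```

```bash
python3 - <<'E'
from h import *
C=cupR(48,110); c=[.66,-.22]
q=[inverse_kinematics(tcp(c+[z],C),tool(C,1)) for z in (.2,.002)]; print([np.round(k,2) for k in q])
movep(tcp(c+[.2],C),tool(C,1))
print(move_l(tcp(c+[.03],C),feed=.2), move_l(tcp(c+[.002],C),feed=.03,until_force=5))
s=sense();print(s["position"]-tcp(c+[0],C),s["wrist_force"],s["finger_gap"],s["time_s"])
im,_,_,_=snap("scene"); cv2.imwrite("pics/sc5.png",im[100:420,200:620,::-1])
E
```

```text
[array([-0.72,  0.4 ,  0.75,  1.88,  0.74,  0.82, -0.18]), array([-0.73,  0.78,  0.81,  2.01,  0.72,  0.43, -0.44])]
False False
[ 1.36761158e-04 -7.42545824e-05  2.21497945e-03] [-0.12671618  0.13824631 -1.23770374] 0.030076387347497974 20.7833
```

View pics/sc5.png

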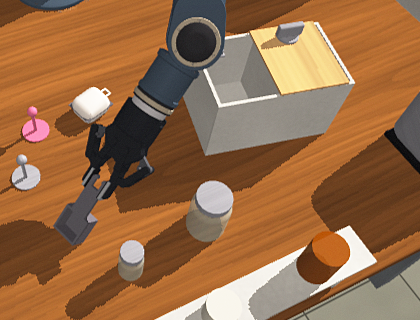

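The crop shows the cup at (75,222), held tilted by the C just above the counter, with open space around it and the panel still open. I'll release it.

```bash
python3 - <<'E'
from h import *
command_gripper(.07); sleep(.5)
s=sense(); z=np.array(s["tcp_rot"])[:,2]
move_l(s["position"]-.1*z,feed=.2)
movep([.62,-.17,.33],R(30))
im,d,K,T=snap("wrist","w6.png"); W=cloud(d,K,T)
hsv=cv2.cvtColor(im,cv2.COLOR_RGB2HSV)
for lo,hi in ((.026,.044),(.02,.06)):
    m=(W[...,2]>lo)&(W[...,2]<hi)&(hsv[...,1]<70)&(abs(W[...,0]-.64)<.09)&(abs(W[...,1]+.15)<.12)
    n,l,st,c=cv2.connectedComponentsWithStats(m.astype(np.uint8))
    for i in range(1,n):
        if st[i,4]>150:
            P=np.ascontiguousarray(W[l==i][:,:2]*1000).astype(np.float32); print(st[i],cv2.minAreaRect(P),np.median(W[l==i][:,2]))
print(sense()["time_s"])
E
```

```text
[ 306  135   62  128 2875] ((636.8645629882812, -159.73257446289062), (51.41946792602539, 128.77735900878906), 20.06095314025879) 0.036575708915836
[ 306  135   62  128 2981] ((636.8624877929688, -159.73333740234375), (51.42401885986328, 128.77735900878906), 20.06095314025879) 0.03654004293816865
23.7417
```

View pics/w6.png

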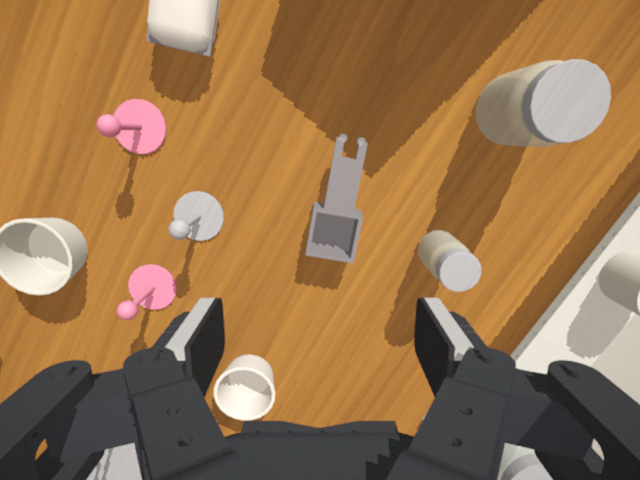

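The cup stands upright at (334,235) with its handle pointing to (350,142). The post is at (198,216), and nothing has been disturbed. I regrasp with the wrist camera on the handle's far side, so it sees both the C and the post.

```bash
python3 - <<'E'
from h import *
h=np.array([np.cos(np.radians(110.06)),np.sin(np.radians(110.06)),0])
cen=np.array([.6369,-.1597,0]); G=cen+(.072-.0644)*h; a=20.06
post=np.array([.5137,-.2597,0]); pre=post+[.055+.043,0,0]
for p,aa in ((G+[0,0,.042],a),(pre+[0,0,.043],90),(post+[.043,0,.042],90)):
    print(np.round(inverse_kinematics(p,R(aa)),2))
command_gripper(.055,40)
movep(G+[0,0,.13],R(a))
print(move_l(G+[0,0,.042],feed=.12,until_force=12))
command_gripper(0,50); print(sense()["finger_gap"],sense()["position"])
move_l(G+[0,0,.08],feed=.1)
movep(pre+[0,0,.08],R(90))
move_l(pre+[0,0,.044],feed=.08)
s=sense();print(s["position"],s["finger_gap"],s["time_s"])
im,d,K,T=snap("wrist","w7.png"); np.savez("/tmp/w7.npz",im=im,d=d,K=K,T=T)
E
```

```text
[-0.12  0.7   0.42  1.77 -0.4   0.75  0.86]
[ 0.17  0.69  0.24  1.73 -0.23  0.75  2.1 ]
[ 0.19  0.63  0.24  1.86 -0.23  0.68  2.14]
False
0.029837796934715652 [ 0.63491893 -0.1526598   0.04310107]
[ 0.61122931 -0.2589907   0.04314778] 0.02997028124709696 28.2917
```

View pics/w7.png

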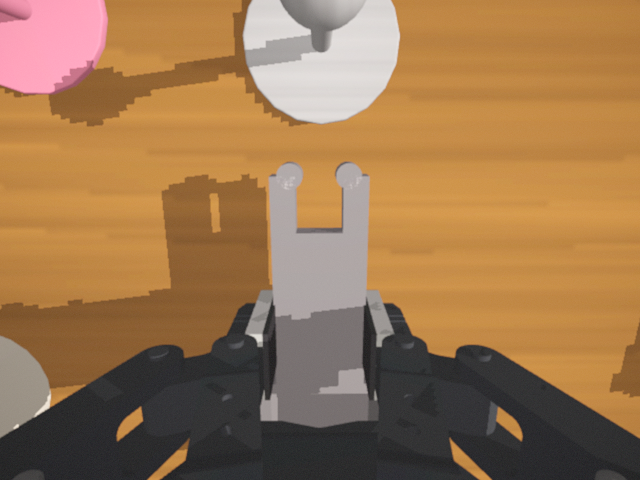

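The C's arms are centred at column 319.5 (inner edges 297 and 343, lips at row 176). The post rod is at (321.5,45) and the foot's edges are at 243 and 399, so they line up closely.

```bash
python3 - <<'E'
from h import *
z=np.load("/tmp/w7.npz"); im,d,K,T=[z[k] for k in("im","d","K","T")]
W=cloud(d,K,T); h=W[230:300,300:340,2]; zt=np.nanmedian(h); print("handle top z",zt)
print("slot L/R",plane(297,210,zt,K,T)[:2],plane(343,210,zt,K,T)[:2],"back",plane(320,229,zt,K,T)[:2],"outer",plane(270,250,zt,K,T)[:2],plane(369,250,zt,K,T)[:2])
f=(W[...,2]<.012)&(W[...,2]>-.004)&(cv2.cvtColor(im,cv2.COLOR_RGB2HSV)[...,1]<60); f[130:]=0;f[:,:230]=0;f[:,420:]=0
c=max(cv2.findContours(f.astype(np.uint8),0,1)[0],key=cv2.contourArea)[:,0,:].astype(float)
c=c[c[:,1]>45]; P=np.array([plane(u,v,.004,K,T)[:2] for u,v in c])
A=np.c_[2*P,np.ones(len(P))]; s=np.linalg.lstsq(A,(P**2).sum(1),rcond=None)[0]; print("foot",s[:2],np.sqrt(s[2]+s[:2]@s[:2]))
m=(W[...,2]>.02)&(W[...,2]<.055);m[60:]=0
print("rod",np.nanmedian(W[m],0),m.sum(), np.ptp(W[m][:,1]))
E
```

```text
handle top z 0.0364715107109171
slot L/R [ 0.56701408 -0.26616034] [ 0.56702541 -0.25171203] back [ 0.57315227 -0.25893634] outer [ 0.58010002 -0.27506551] [ 0.58012949 -0.24312353]
foot [ 0.51710486 -0.25849   ] 0.024011625831783276
rod [ 0.5157841  -0.25858038  0.02727913] 213 0.0066336081230862765
```

```bash
python3 - <<'E'
from h import *
p=np.array(sense()["position"])+[0,.0004,.0008]
move_l(p,feed=.02)
hit=move_l(p+[-.0545,0,0],feed=.035,until_force=10)
s=sense(); print(hit,s["position"]-p,s["wrist_force"],s["finger_gap"],s["time_s"])
im,d,K,T=snap("wrist","w8.png")
E
```

```text
False [-5.42520562e-02  6.72011843e-05  6.50431740e-06] [-1.10513659  0.19750387 -0.26570208] 0.02983514279862962 30.3
```

View pics/w8.png

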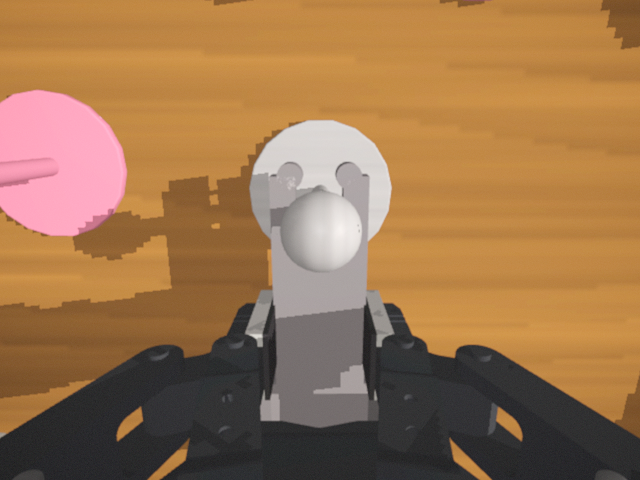

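The post's ball, at (321,230), is now over the C and the lips at row 176 have passed it. I seat the C gently against the post, then lower and release.

```bash
python3 - <<'E'
from h import *
p=np.array(sense()["position"])
hit=move_l(p+[-.006,0,0],feed=.02,until_force=5)
s=sense();print(hit,s["position"]-p,s["wrist_force"])
if hit: move_l(np.array(s["position"])+[.0015,0,0],feed=.02)
q=np.array(sense()["position"])
move_l(q+[0,0,-.0012],feed=.02,until_force=5)
command_gripper(.055); sleep(.3)
q=np.array(sense()["position"])
move_l(q+[0,0,.12],feed=.12)
movep(q+[.08,.05,.3],R(90))
im,d,K,T=snap("wrist"); W=cloud(d,K,T)
hsv=cv2.cvtColor(im,cv2.COLOR_RGB2HSV)
m=(W[...,2]>.026)&(W[...,2]<.044)&(hsv[...,1]<70)&(abs(W[...,0]-.57)<.12)&(abs(W[...,1]+.26)<.05)
P=np.ascontiguousarray(W[m][:,:2]*1000).astype(np.float32); print(cv2.minAreaRect(P),np.median(W[m][:,2]),sense()["time_s"])
im,_,_,_=snap("side"); cv2.imwrite("pics/s9.png",im[80:480,140:480,::-1])
E
```

```text
False [-4.58336492e-03  7.76248720e-05  4.01724150e-04] [ 4.84804027  0.25769478 -2.65570753]
((558.6187744140625, -258.2732849121094), (52.3197135925293, 128.22569274902344), 89.89254760742188) 0.036511431990902565 33.7333
```

View pics/s9.png

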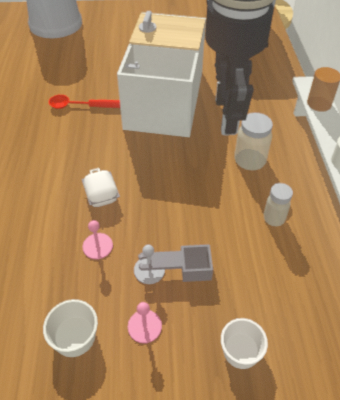

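The side view shows the cup upright with its C around the grey post at (150,265). The panel is open, the bystanders are in place, and the robot is clear, so I hand the job in.

```bash
python3 -c "
from rig import *
print(finish_job())"
```

```text
the job is handed in; nothing more can be done
None
```

The job is handed in: the knob was turned a quarter turn and the panel slid open about 119 mm; the cup was set down upright and let go, then its C was slid fully home onto the grey post. The last pictures show the cup upright beside the post, the panel still open and no bystander visibly moved, but I have no verdict from the judging.

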